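Load the gel cassette and hold the sprung viewing hood at the set angle

ROBOT

A 6-joint arm with a two-finger parallel gripper is mounted at the origin on the work surface. World frame = base frame: x ahead of the robot, y to its left, z up, the work surface at z = 0. Lengths are in m, angles in rad, forces in N, time in s.
With the tool pointing down it reaches from about 0.35 to 0.975 m from the base axis. Payload 4.9 kg.
Tool frame: the origin (TCP) lies at the very end of the fingers, on their centre line; the grasp point (between the pads) lies 19 mm behind it; z points along the fingers, y is the line along which they close (so a half turn about z gives the same grasp; the last joint's range is limited). The gripper opens to 85 mm and grips with 20 to 120 N. Pads are 22 mm wide; open, the fingers measure 114 mm over their backs; the gripper's body (76 mm by 85 mm) begins 54 mm behind the grasp point. The pads swing forward as they close: fully open they stand 13 mm farther back than shut.
Start: joints at [1.186, 0.053, 1.613, -0, 1.476, -0.119], TCP at [0.164, 0.603, 0.231] pointing down, gripper open.
Joint ranges: [-3.01, 3.01], [-1.01, 2.22], [0.06, 2.58], [-1.02, 4.17], [0.09, 2.62], [-3.14, 3.14]. Speed limits (rad/s): [2.57, 2.57, 3.14, 3.14, 3.14, 3.14].

INTERFACE

Orientations are given as a rotation vector (axis times angle).
In Python, from station import get_obs, optics, ctrl gives the robot as it stands.
- The arm moves only by the shell command python3 -m pendant 'ROWS' [FORCE]. ROWS is JSON, a list of rows, each a list of 3 entries, a list of its own where there are three numbers: the shift along the tool's x, y, z in mm, then the turn, a rotation vector about the tool's x, y, z in rad, then the opening, from 0 (shut) to 1 (fully open). A call has 1 to 12 rows; each row shifts and turns the commanded pose from where the row before left it, along the tool's axes as they then stand; what a row does not reach is not made up. A row lasts 1/12 s, in which the tool goes at most 41.7 mm and 7.16 degrees, less where a joint would pass 70% of its speed; a pose out of reach is approached as far as the arm can. A call is refused whole if a number of a shift passes 41.7 or a number of a turn 0.125, either way. A call with a gripper value outside its range is refused whole. The fingers move at their own pace and stop on an object; FORCE is the grip in N (left out, the last holds). Time passes only in rows, so rows that do not move let the fingers close. It gives the time, the measured TCP pose, the force, the opening and the grip force at its end, in the units of the state.
- get_obs(): the state, without advancing time (a new reading comes with each control period).
- optics.get_image(name): name is "side" or "top" or "wrist"; returns the picture (400x640x3 uint8, red, green, blue); there is no depth.
- optics.camera_model(name): a dict with "fx", "fy", "cx", "cy" (pixels), "cam_to_world" (4x4, takes a point from camera to world coordinates). Camera axes: x right, y up, looking along -z (the intrinsics and any distortion apply to the point x, -y, -z); pixel columns grow to the right and rows downward; lengths in m; the calibration is good to about 2 mm. A picture is of the moment at which its call begins: read the wrist's pose just before it. camera_model takes no time and is no camera call; for the wrist camera it gives the pose at the moment of the call.
- ctrl.finish_job(): hands the job in; it is judged then, once.
The state is a dict: "t": time; "q": joint angles; "dq": joint speeds; "effort": joint torques, N m; "tool_pos": TCP position; "tool_rot": TCP orientation; "contact_force": force on the tool from outside, world axes, zero at the start; "wrist_torque": the same for the moment, N m; "opening": finger opening in m; "grip_force": force on a finger pad.
Only numpy, scipy, OpenCV 4.12 (cv2) and the standard library are available. Lean on these libraries where they do the work, as an engineer would, in place of code of your own. Each camera call takes 0.05 s, during which the arm holds its last target. There are 200 camera calls.

TASK

Load the precast gel cassette into the blue-light gel viewer: slide it nose first, by its green grip, into the slot at the front until it is fully home, its outer end flush with the edge of the loading sill. Then lift the sprung amber hood by its bar handle until the red tab on its edge is level with the yellow pointer that a colleague has set on the quadrant, and hold it still there for them: finish while still holding the hood, because it springs shut if let go. Leave the pointer and everything else on the bench where it stands.

Things in the scene. Friction and masses are not known exactly. Their poses are not given: they have to be found in the camera images.
- viewer: Blue-light gel viewer, fixed: white box with a blue skirt, 226 x 216 mm, 62 mm high, grey control housing (88 mm high) along the rear. Origin: on the bench, 5 mm in front of the box's middle; x from its front (slot, robot's side) to its rear, y to its left, z up. A cassette fully home has its origin at x = -82.5, y = 0, z = 45 mm in this frame, axes parallel.
- slot_mouth (a point): Middle of the slot's floor line at the viewer's front face (viewer x = -108, y = 0, z = 45 mm); axes as the viewer's. From here a straight channel runs 93 mm along +x to its end stop: 69 mm wide, floor level, closed above at the mouth by a bezel 12 mm over the floor.
- sill_edge (a point): Middle of the front edge of the grey loading sill (viewer x = -150, y = 0, z = 45 mm). The sill is 96 mm wide, level with the slot's floor and reaches 42 mm from the face to this edge; two black guides 8 mm high and 6 mm thick stand on it, 76 mm apart here, narrowing to 70 mm at the face.
- cassette: Precast gel cassette, loose on the bench at first: a pale rigid slab 135 mm long (x) x 66 mm wide (y) x 9 mm thick, 90 g, with a green gel window on top towards its nose (+x). Origin: centre of its underside. A green pinch grip stands on top near its outer end: 26 mm long (x) x 12 mm thick (y), centred at x = -47.5 mm, from 9 to 31 mm above the underside.
- hood: Amber see-through hood: plate 138 x 200 x 6 mm with black edges, 0.3 kg, hinged along its rear edge, sprung shut. Origin: on the hinge line at mid width (viewer frame x = 30, y = 0, z = 65 mm); the plate lies along its -x; shut, its axes are parallel to the viewer's. Pull at the handle, along its arc: about 4 N to start, 7 N at 0.7 rad.
- hood_angle (a joint): Opening angle of the hood in rad: 0 shut (flat), growing as its front edge is lifted, up to 1.4.
- hood_handle (a point): Middle of the hood's handle: a round aluminium bar 12 mm thick, 100 mm clear between its two black posts, lying across the hood (along y), 105 mm from the hinge line towards the front and 39 mm above the plate's mid plane (30 mm clear under it). Its axes are the hood's.
- red_tab (a point): Outer end of the red tab on the left (+y) edge of the hood, 109 mm from the hinge line, in the plate's mid plane; the tab is 12 x 20 x 6 mm.
- pointer_angle (a joint): Angle in rad at which the yellow pointer is set on the white quadrant, about the same hinge line and from the same zero as hood_angle: the hood is at the mark when hood_angle equals it. The pointer is held by friction; do not touch it.
- pointer: The yellow pointer on the outside of the white quadrant at the viewer's left flank. Origin on the hinge line at mid width of the viewer; its arm lies along its -x side and its flag (14 x 26 x 6 mm) is 109 mm from the hinge line, just left of where the red tab passes.
- yellow_flag (a point): Inner end of the pointer's yellow flag, next to where the red tab passes; 109 mm from the hinge line.
- slide_box: Bystander: blue slide box, 100 x 85 x 32 mm, loose; it lies on one side of the viewer and the cassette on the other, either way round. Origin: centre of its underside.
- tip_box: Bystander: box of pipette tips, grey with a light blue lid, 85 x 122 x 67 mm, loose. Origin: centre of its underside.
- tube_rack: Bystander: orange rack of small tubes, 70 x 160 x 46 mm, loose. Origin: centre of its underside.
- petri_dishes: Bystander: stack of three petri dishes, 91 mm across, 46 mm high, loose. Origin: centre of its underside.
- mouse: Bystander: black computer mouse, 100 x 58 x 31 mm, loose, near the keyboard on the right. Origin: centre of its underside.
- reagent_bottle: Bystander: amber bottle with a blue cap, 68 mm across, 140 mm high, loose. Origin: centre of its underside.

How it is judged:
By the outcome, as a careful person would: the job done as asked, in the order asked, and still so for the second after the job is handed in, while the arm keeps its last pose, push and grip.
It also fails if it takes over 64 s, if anything falls off the work surface, if the arm or the gripper's body presses on something with over 40 N, if the wrist force passes 120 N, or if a joint passes its speed limit or range.

## Working session

There is one attempt and no reset: what is moved stays moved. The work goes in short steps, Python scripts to look and compute and a shell command to move; the robot and the scene stay as the last step left them, time stands still between calls to the robot, and variables do not carry over. Pictures are saved under pics/ and viewed, at most 10 in all, crops included, and the job is handed in when it is done.

```bash
mkdir -p pics; ls
python3 - <<'E'
from station import get_obs, optics
import cv2
o=get_obs();print(o['t'],o['tool_pos'],o['tool_rot'],o['opening'])
for n in ['side','top']:
    im=optics.get_image(n);cv2.imwrite(f'pics/{n}0.png',im[...,::-1]);m=optics.camera_model(n);print(n,m)
E
```

```text
pics
0.0 [0.16394424 0.60247867 0.23006465] [-4.16181701e-01 -3.11338770e+00  3.08296572e-03] 0.08545806996051947
side {'fx': 445.4764809471658, 'fy': 445.4764809471658, 'cx': 321.0138931341496, 'cy': 204.0811839972895, 'cam_to_world': array([[ 0.75334392,  0.31514762, -0.57719573, -0.14134639],
       [-0.65758875,  0.37043133, -0.65601652, -0.85758412],
       [ 0.00706934,  0.87376348,  0.48629972,  0.71595432],
       [ 0.        ,  0.        ,  0.        ,  1.        ]])}
top {'fx': 489.5634059147697, 'fy': 489.5634059147697, 'cx': 324.12986736939155, 'cy': 197.50346775994365, 'cam_to_world': array([[ 0.02466934,  0.99653103, -0.07948168,  0.47670826],
       [-0.99966338,  0.02395151, -0.00997222, -0.0241742 ],
       [-0.00803392,  0.07970094,  0.99678644,  1.82954356],
       [ 0.        ,  0.        ,  0.        ,  1.        ]])}
```

View pics/top0.png

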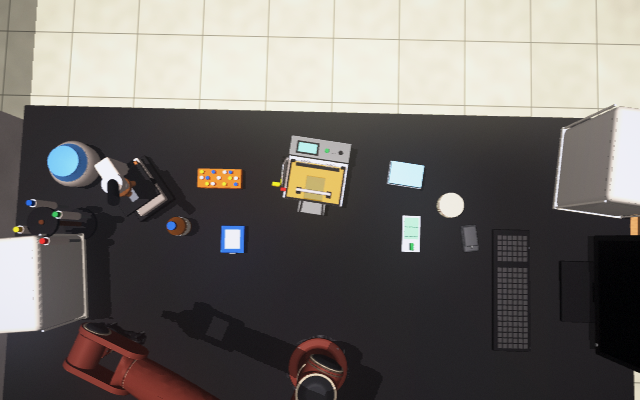

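View pics/side0.png

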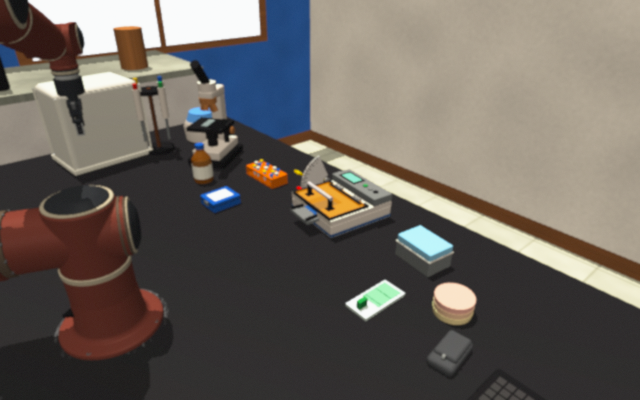

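The top view shows the cassette at about (411,233) with its grip at (411,247) towards the robot. The viewer is around (318,175), turned slightly, with its sill at (312,208). The red tab (284,188) and yellow flag (276,184) are on its left. The side view shows the same layout. Next, coarse positions, then close-ups with the wrist camera.

```bash
cat > h.py <<'E'
import numpy as np, cv2
from station import get_obs, optics
from scipy.spatial.transform import Rotation as R
def ray(m,u,v):
    d=np.array([(u-m['cx'])/m['fx'],-(v-m['cy'])/m['fy'],-1.]);T=np.array(m['cam_to_world'])
    return T[:3,3],T[:3,:3]@d
def onz(m,u,v,z):
    p,d=ray(m,u,v);return p+d*(z-p[2])/d[2]
def proj(m,P):
    T=np.array(m['cam_to_world']);c=T[:3,:3].T@(np.asarray(P)-T[:3,3])
    return np.array([m['cx']+m['fx']*c[0]/-c[2],m['cy']+m['fy']*c[1]/c[2]])
def tri(*rs):
    A=np.zeros((3,3));b=np.zeros(3)
    for p,d in rs:
        d=d/np.linalg.norm(d);M=np.eye(3)-np.outer(d,d);A+=M;b+=M@p
    x=np.linalg.solve(A,b)
    return x,[float(np.linalg.norm((np.eye(3)-np.outer(d,d)/(d@d))@(x-p))) for p,d in rs]
def hsv(rgb,lo,hi,roi=None):
    k=cv2.inRange(cv2.cvtColor(rgb,cv2.COLOR_RGB2HSV),np.array(lo),np.array(hi))
    if roi:
        z=np.zeros_like(k);x0,x1,y0,y1=roi;z[y0:y1,x0:x1]=k[y0:y1,x0:x1];k=z
    return k
def blobs(k,amin=4):
    n,l,s,c=cv2.connectedComponentsWithStats(k)
    return sorted([(int(s[i,4]),c[i].round(1).tolist(),s[i,:4].tolist()) for i in range(1,n) if s[i,4]>=amin],reverse=True)
def rect(k):
    c=max(cv2.findContours(k,cv2.RETR_EXTERNAL,cv2.CHAIN_APPROX_NONE)[0],key=cv2.contourArea)
    return cv2.boxPoints(cv2.minAreaRect(c))
E
python3 - <<'E'
from h import *
t=cv2.imread('pics/top0.png')[...,::-1].copy();m=optics.camera_model('top')
s=cv2.imread('pics/side0.png')[...,::-1].copy();ms=optics.camera_model('side')
k=hsv(t,[0,0,110],[179,255,255],(395,430,205,260));b=rect(k);P=[onz(m,*p,.009) for p in b];print('cass',np.round(P,3).tolist())
G=hsv(t,[45,150,40],[80,255,220],(395,430,205,260));print('grip top',blobs(G))
Gs=hsv(s,[45,150,40],[80,255,220],(340,410,270,330));print('grip side',blobs(Gs))
for n,im,roi in(('top',t,(265,295,170,200)),('side',s,(285,320,160,200))):
    print(n,'red',blobs(hsv(im,[0,150,100],[8,255,255],roi)),'yel',blobs(hsv(im,[23,150,120],[35,255,255],roi)))
A=t[130:220,265:360];cv2.imwrite('pics/c.png',np.hstack([cv2.resize(A,None,fx=4,fy=4)[:360],cv2.resize(s[150:240,285:395],None,fx=4,fy=4)[:360]])[...,::-1])
E
```

```text
cass [[0.431, -0.293, 0.009], [0.564, -0.297, 0.009], [0.563, -0.366, 0.009], [0.43, -0.362, 0.009]]
grip top [(16, [410.9, 246.2], [410, 244, 3, 6])]
grip side [(60, [361.6, 302.2], [358, 297, 9, 11])]
top red [(20, [282.4, 188.8], [280, 187, 6, 4])] yel [(40, [276.2, 183.3], [272, 179, 9, 8])]
side red [(20, [298.3, 187.5], [296, 186, 6, 4])] yel [(36, [297.8, 172.0], [294, 169, 9, 7])]
```

```bash
python3 -c "
import cv2;a=cv2.imread('pics/c.png');print(a.shape);cv2.imwrite('pics/c2.png',cv2.resize(a,(800,int(800*a.shape[0]/a.shape[1]))))"
```

```text
(360, 820, 3)
```

View pics/c2.png

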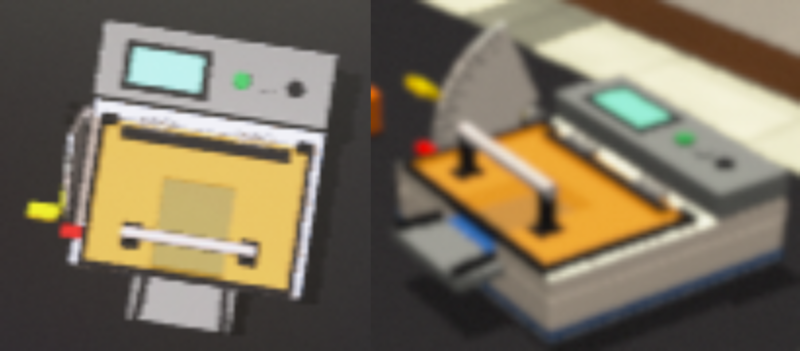

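The crop (4x) shows the viewer turned about -0.13 rad. The hood is shut with the red tab at left front, and the pointer sits above it. Next I check how the wrist camera is mounted.

Run:
```python
from h import *
t=cv2.imread('pics/top0.png')[...,::-1].copy();m=optics.camera_model('top');ms=optics.camera_model('side')
print('grip',tri(ray(m,410.9,246.2),ray(ms,361.6,302.2)))
print('yel',tri(ray(m,276.2,183.3),ray(ms,297.8,172.0)))
print('red',tri(ray(m,282.4,188.8),ray(ms,298.3,187.5)))
# crop px -> image: factor 820/800/4
f=820/800/4
for n,u,v,z in(('bar L',125,232,.110),('bar R',255,250,.110),('sill FL',128,318,.045),('sill FR',222,330,.045),('rear L',108,22,.088),('rear R',338,55,.088),('hous FL',95,97,.088),('hous FR',325,130,.088)):
    print(n,onz(m,265+u*f,130+v*f,z).round(3))
w=optics.camera_model('wrist');print(w['fx'],w['cx'],w['cy'])
o=get_obs();T=np.eye(4);T[:3,:3]=R.from_rotvec(o['tool_rot']).as_matrix();T[:3,3]=o['tool_pos'];print((np.linalg.inv(T)@w['cam_to_world']).round(3));print(T.round(3))
```

```text
grip (array([ 0.44959707, -0.32946625,  0.02029925]), [0.00047919267348979874, 0.00047919267348979613])
yel (array([0.65902691, 0.164142  , 0.11170168]), [0.0011223401134327208, 0.0011223401134324944])
red (array([0.64461391, 0.14552701, 0.0680143 ]), [0.0006326392141121871, 0.0006326392141121732])
bar L [0.64  0.089 0.11 ]
bar R [ 0.627 -0.029  0.11 ]
sill FL [0.566 0.088 0.045]
sill FR [0.556 0.    0.045]
rear L [0.837 0.112 0.088]
rear R [ 0.811 -0.101  0.088]
hous FL [0.766 0.122 0.088]
hous FR [ 0.741 -0.09   0.088]
282.91537289350407 319.8597243060529 201.9380170739394
[[-0.     0.954  0.3    0.077]
 [ 1.     0.    -0.     0.001]
 [-0.     0.3   -0.954 -0.142]
 [ 0.     0.     0.     1.   ]]
[[-0.965  0.263 -0.001  0.164]
 [ 0.263  0.965 -0.002  0.603]
 [ 0.    -0.002 -1.     0.23 ]
 [ 0.     0.     0.     1.   ]]
```

```bash
A='x'
python3 -m pendant '[[[-20,-16,-4],[0,0,0],1],[[-20,-16,-4],[0,0,0],1],[[-20,-16,-4],[0,0,0],1],[[-20,-16,-4],[0,0,0],1],[[-20,-16,-4],[0,0,0],1],[[-20,-16,-4],[0,0,0],1],[[-20,-16,-4],[0,0,0],1],[[-20,-16,-4],[0,0,0],1],[[-20,-16,-4],[0,0,0],1],[[-20,-16,-4],[0,0,0],1],[[-20,-16,-4],[0,0,0],1],[[-20,-16,-4],[0,0,0],1]]'
python3 -m pendant '[[[-20,-16,-2],[0,0,0],1],[[-20,-16,-2],[0,0,0],1],[[-20,-16,-2],[0,0,0],1],[[-20,-16,-2],[0,0,0],1],[[-20,-16,-2],[0,0,0],1],[[-20,-16,-2],[0,0,0],1],[[-20,-16,-2],[0,0,0],1],[[-20,-16,-2],[0,0,0],1],[[-20,-16,-2],[0,0,0],1],[[-20,-16,-2],[0,0,0],1],[[-20,-16,-2],[0,0,0],1],[[-20,-16,-2],[0,0,0],1]]'
python3 -m pendant '[[[-20,-16,0],[0,0,-0.07],1],[[-20,-16,0],[0,0,-0.07],1],[[-10,-5,0],[0,0,0],1],[[0,0,0],[0,0,0],1],[[0,0,0],[0,0,0],1],[[0,0,0],[0,0,0],1]]'
python3 - <<'E'
from h import *
import json
o=get_obs();print(o['t'],o['tool_pos'],o['tool_rot'],o['dq'].round(3) if hasattr(o['dq'],'round') else o['dq'])
w=optics.camera_model('wrist');im=optics.get_image('wrist');cv2.imwrite('pics/w1.png',im[...,::-1]);np.save('w1.npy',w['cam_to_world'])
E
```

```text
t: 1.1
tool_pos: [0.3456, 0.3535, 0.279]
tool_rot: [-0.416, -3.113, 0.001]
contact_force: [-0.1, 0.4, -0.1]
opening: 0.0857
grip_force: 0.0
t: 2.1
tool_pos: [0.5268, 0.1053, 0.3028]
tool_rot: [-0.416, -3.113, 0.0]
contact_force: [-0.4, -0.3, -0.4]
opening: 0.0855
grip_force: 0.0
t: 2.6
tool_pos: [0.5667, 0.0609, 0.303]
tool_rot: [-0.197, -3.135, -0.001]
contact_force: [-0.6, -0.2, 0.8]
opening: 0.0853
grip_force: 0.0
2.6 [0.56673035 0.06085432 0.30303456] [-1.97114412e-01 -3.13451734e+00 -6.25311014e-04] [ 0.009 -0.009  0.003 -0.003 -0.003 -0.008]
```

View pics/w1.png

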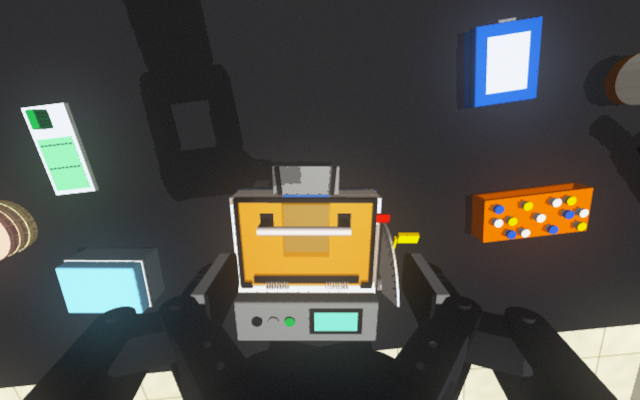

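The wrist view shows the sill front edge at (276-340,166), the bar at (257-351,231), the red tab at (383,218), the yellow flag at (408,238), and the cassette at left with its grip at (39,119).

```bash
cat > meas.py <<'E'
from h import *
def meas(im,w,dx=0,dy=0):
    am=hsv(im,[10,150,120],[22,255,255],(225,395,185,300)); am=cv2.morphologyEx(am,cv2.MORPH_CLOSE,np.ones((25,25)))
    print('amber',np.round([onz(w,*p,.068) for p in rect(am)],4).tolist())
    bar=hsv(im,[0,0,130],[179,70,255],(250,360,222,242));b=rect(bar);print('barpx',b.tolist());P=np.array([onz(w,*p,.107) for p in b]);print('bar',P.round(4).tolist(),P.mean(0))
    sl=hsv(im,[0,0,60],[179,60,255],(262,352,155,194));print('sillblobs',blobs(sl)[:3]);b=rect(sl);print('sillpx',b.tolist());print('sill',np.round([onz(w,*p,.045) for p in b],4).tolist())
    hs=hsv(im,[0,0,60],[179,60,255],(228,385,302,350));b=rect(hs);print('housing',np.round([onz(w,*p,.088) for p in b],4).tolist())
    for n,lo,hi in(('red',[0,150,100],[6,255,255]),('yel',[25,170,120],[35,255,255])):
        k=hsv(im,lo,hi,(370,425,205,255));print(n,blobs(k)[:2],rect(k).round(1).tolist())
E
python3 - <<'E'
from meas import *
im=cv2.imread('pics/w1.png')[...,::-1].copy();w=optics.camera_model('wrist')
meas(im,w)
k=hsv(im,[0,0,110],[179,255,255],(10,110,90,205));b=rect(k);print('cass',np.round([onz(w,*p,.009) for p in b],4).tolist())
cv2.imwrite('pics/z.png',cv2.resize(im[150:350,225:425],None,fx=3,fy=3,interpolation=cv2.INTER_CUBIC)[...,::-1])
E
```

```text
amber [[0.7226, -0.0861, 0.068], [0.5935, -0.0571, 0.068], [0.6188, 0.1289, 0.068], [0.7507, 0.1184, 0.068]]
barpx [[256.0, 227.0], [351.0, 227.0], [351.0, 235.0], [256.0, 235.0]]
bar [[0.6193, -0.028, 0.107], [0.6346, 0.0936, 0.107], [0.6458, 0.0925, 0.107], [0.6303, -0.0302, 0.107]] [0.63249324 0.03196113 0.107     ]
sillblobs [(2286, [311.6, 179.4], [262, 160, 90, 34]), (45, [265.1, 183.6], [262, 180, 7, 8]), (8, [315.4, 159.9], [313, 159, 5, 3])]
sillpx [[262.0, 193.0], [262.0, 160.0], [351.0, 160.0], [351.0, 193.0]]
sill [[0.5909, -0.0271, 0.045], [0.5431, -0.0181, 0.045], [0.5589, 0.1071, 0.045], [0.6073, 0.1027, 0.045]]
housing [[0.7399, -0.0966, 0.088], [0.7689, 0.1325, 0.088], [0.8488, 0.1279, 0.088], [0.8181, -0.1142, 0.088]]
red [(124, [382.8, 217.9], [376, 214, 15, 9])] [[376.0, 214.0], [390.0, 214.0], [390.0, 222.0], [376.0, 222.0]]
yel [(218, [406.2, 239.4], [393, 235, 27, 13])] [[391.6000061035156, 236.39999389648438], [418.29998779296875, 231.3000030517578], [420.3999938964844, 242.1999969482422], [393.6000061035156, 247.3000030517578]]
cass [[0.4278, -0.3639, 0.009], [0.4145, -0.2925, 0.009], [0.5616, -0.292, 0.009], [0.579, -0.3712, 0.009]]
```

View pics/z.png

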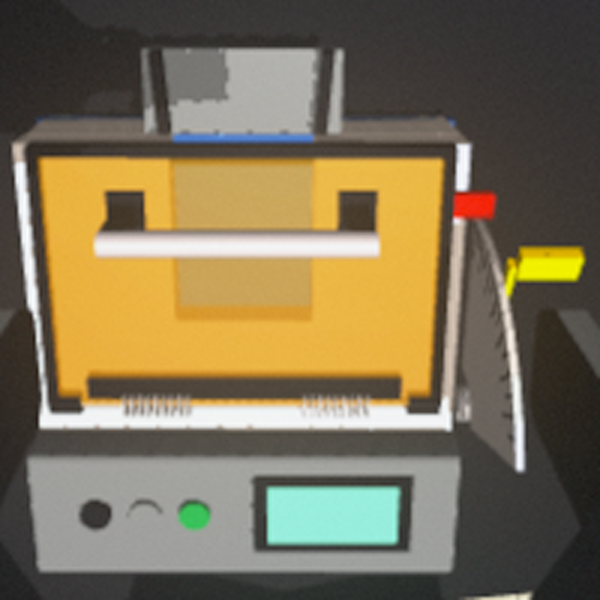

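```bash
cat > fit.py <<'E'
from h import *
def fit(w,C):
    P=np.array([onz(w,c[0],c[1],c[2][2]/1000)[:2] for c in C]);V=np.array([c[2][:2] for c in C])/1000.
    a=V-V.mean(0);b=P-P.mean(0)
    th=np.arctan2((a[:,0]*b[:,1]-a[:,1]*b[:,0]).sum(),(a*b).sum());Rm=np.array([[np.cos(th),-np.sin(th)],[np.sin(th),np.cos(th)]])
    t=P.mean(0)-Rm@V.mean(0);print('yaw',th,'o',t);print('res mm',((P-V@Rm.T-t)@Rm*1000).round(1).tolist());return th,t
E
python3 - <<'E'
from fit import *
w=optics.camera_model('wrist')
c=lambda u,v,V:(225+u/3-.33,150+v/3-.33,V)
C=[c(343,47,(-150,48,45)),c(142,49,(-150,-48,45)),c(28,147,(-108,-100,68)),c(458,143,(-108,100,68)),c(237,244,(-75,0,106)),c(37,571,(118,-108,88)),c(460,572,(118,108,88))]
th,t=fit(w,C)
Rz=R.from_euler('z',th).as_matrix();O=np.r_[t,0]
V=lambda *p:O+Rz@np.array(p)/1000
np.savez('viewer.npz',th=th,t=t)
# flag: intersect ray with viewer plane; tip centre line y: red tab outer end y=?; flag
def inV(u,v):
    p,d=ray(w,u,v);return Rz.T@(p-O),Rz.T@d
ms=optics.camera_model('side');mt=optics.camera_model('top')
for n,a in(('red',((w,382.8,217.9),(mt,282.4,188.8),(ms,298.3,187.5))),('yel',((w,407.5,238.4),(mt,276.2,183.3),(ms,297.8,172.)))):
    for idx in((0,1,2),(0,1),(0,2)):
        x,e=tri(*[ray(*a[i]) for i in idx]);q=Rz.T@(x-O)*1000;h=q-[30,0,65];print(n,idx,q.round(1),'r',np.hypot(h[0],h[2]).round(1),'ang',np.arctan2(h[2],-h[0]).round(3),np.round(e,4))
for n,p in(('slot',(-108,0,45)),('sill',(-150,0,45)),('handle',(-75,0,104)),('home',(-82.5,0,45)),('griphome',(-130,0,45))):print(n,V(*p).round(4))
E
```

```text
yaw -0.1216823413357653 o [0.70736415 0.02390148]
res mm [[0.1, -0.3], [0.7, 0.1], [0.3, 0.6], [-0.9, 0.3], [0.1, -0.9], [-1.0, -2.2], [0.6, 2.4]]
red (0, 1, 2) [-77.7 111.6  68.3] r 107.7 ang 0.031 [0.0019 0.0016 0.001 ]
red (0, 1) [-75.4 112.8  59.2] r 105.5 ang -0.055 [0.001 0.001]
red (0, 2) [-79.6 109.3  70.4] r 109.7 ang 0.05 [0.0004 0.0004]
yel (0, 1, 2) [-65.4 133.3 111.4] r 106.1 ang 0.453 [0.0009 0.0015 0.0009]
yel (0, 1) [-64.  134.  107.1] r 103.0 ang 0.421 [0.0007 0.0007]
yel (0, 2) [-66.7 132.9 112.2] r 107.6 ang 0.455 [0.0001 0.0001]
slot [0.6002 0.037  0.045 ]
sill [0.5585 0.0421 0.045 ]
handle [0.6329 0.033  0.104 ]
home [0.6255 0.0339 0.045 ]
griphome [0.5783 0.0397 0.045 ]
```

```bash
python3 -m pendant '[[[2,-10,0],[0,0,0],1],[[3,-20,0],[0,0,0],1],[[3,-25,0],[0,0,0],1],[[3,-25,0],[0,0,0],1],[[3,-25,0],[0,0,0],1],[[3,-25,5],[0,0,0],1],[[3,-25,5],[0,0,0],1],[[3,-25,5],[0,0,0],1],[[3,-25,10],[0,0,0],1],[[3,-25,10],[0,0,0],1],[[3,-25,10],[0,0,0],1],[[3,-25,10],[0,0,0],1]]'
python3 -m pendant '[[[3,-25,10],[0,0,0],1],[[3,-25,10],[0,0,-0.03],1],[[3,-25,10],[0,0,-0.03],1],[[3,-25,10],[0,0,-0.035],1],[[0,-20,5],[0,0,0],1],[[0,0,0],[0,0,0],1],[[0,0,0],[0,0,0],1],[[0,0,0],[0,0,0],1]]'
python3 - <<'E'
from h import *
w=optics.camera_model('wrist');im=optics.get_image('wrist');cv2.imwrite('pics/w2.png',im[...,::-1])
k=hsv(im,[0,0,130],[179,255,255],(200,440,60,340));k=cv2.morphologyEx(k,cv2.MORPH_OPEN,np.ones((5,5)))
b=rect(k);print(b.tolist());print('cass',np.round([onz(w,*p,.009) for p in b],4).tolist())
g=hsv(im,[45,150,30],[85,255,230]);print(blobs(g,50));
E
```

```text
t: 3.65
tool_pos: [0.4966, -0.2142, 0.2482]
tool_rot: [0.196, 3.135, -0.001]
contact_force: [-0.3, -0.1, -0.1]
opening: 0.0857
grip_force: 0.0
t: 4.32
tool_pos: [0.4747, -0.3309, 0.2038]
tool_rot: [0.048, 3.141, 0.0]
contact_force: [0.5, 0.4, 0.1]
opening: 0.0853
grip_force: 0.0
[[289.54052734375, 139.5384063720703], [357.78271484375, 137.74256896972656], [360.5799560546875, 244.03736877441406], [292.3377685546875, 245.8332061767578]]
cass [[0.4264, -0.3643, 0.009], [0.4268, -0.2846, 0.009], [0.5633, -0.2797, 0.009], [0.5632, -0.3692, 0.009]]
[]
```

View pics/w2.png

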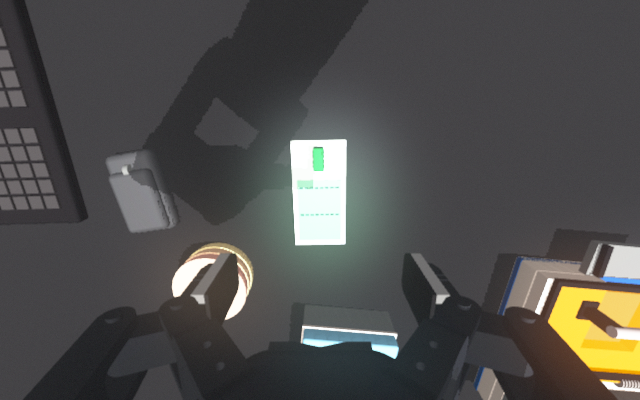

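The wrist view shows the cassette corners at about (291,141), (346,140), (345,244) and (295,244), with the grip at (318,158). The glare spoiled the mask, so I'll tighten the threshold.

Run:
```python
from h import *
w=optics.camera_model('wrist');im=cv2.imread('pics/w2.png')[...,::-1].copy()
k=hsv(im,[0,0,150],[179,110,255],(270,370,120,260));print(blobs(k,50)[:2])
k=cv2.morphologyEx(k,cv2.MORPH_CLOSE,np.ones((15,15)));k=cv2.morphologyEx(k,cv2.MORPH_OPEN,np.ones((9,9)))
for r in (145,165,190,215,238):
    c=np.where(k[r])[0];a,b=onz(w,c[0]-.5,r,.009),onz(w,c[-1]+.5,r,.009);print(r,c[0],c[-1],a[:2].round(4),b[:2].round(4),((a+b)/2)[:2].round(4))
for c in(300,340):
    r=np.where(k[:,c])[0];print(c,r[0],r[-1],onz(w,c,r[0]-.5,.009)[:2].round(4),onz(w,c,r[-1]+.5,.009)[:2].round(4))
g=cv2.inRange(im,(0,60,0),(90,255,110));z=np.zeros_like(g);z[140:180,305:335]=g[140:180,305:335];print(blobs(z,10));b=rect(z);print(b.round(1).tolist())
# top-face candidates
for u,v in((318.5,158),):
    for h in(.02,.031):print(h,onz(w,u,v,h).round(4))
```

```text
[(5511, [319.0, 192.2], [290, 139, 57, 107])]
145 290 346 [ 0.433  -0.3647] [ 0.435  -0.2977] [ 0.434  -0.3312]
165 291 346 [ 0.4567 -0.365 ] [ 0.4587 -0.2978] [ 0.4577 -0.3314]
190 292 346 [ 0.4878 -0.3657] [ 0.4898 -0.2978] [ 0.4888 -0.3317]
215 293 345 [ 0.5206 -0.3664] [ 0.5226 -0.2992] [ 0.5216 -0.3328]
238 295 345 [ 0.5525 -0.3656] [ 0.5545 -0.2993] [ 0.5535 -0.3324]
300 140 245 [ 0.4271 -0.352 ] [ 0.5634 -0.359 ]
340 139 244 [ 0.4273 -0.3053] [ 0.5636 -0.3065]
[]Traceback (most recent call last):
  File "<stdin>", line 9, in <module>
  File "h.py", line 27, in rect
    c=max(cv2.findContours(k,cv2.RETR_EXTERNAL,cv2.CHAIN_APPROX_NONE)[0],key=cv2.contourArea)
ValueError: max() iterable argument is empty
```

```bash
python3 -m pendant '[[[7,0,20],[0,0,-0.012],0.5],[[10,0,25],[0,0,0],0.5],[[10,0,30],[0,0,0],0.5],[[0,0,30],[0,0,0],0.5],[[0,0,30],[0,0,0],0.5],[[0,0,20],[0,0,0],0.5],[[0,0,15],[0,0,0],0.5],[[0,0,10],[0,0,0],0.5],[[0,0,5],[0,0,0],0.5],[[0,0,4],[0,0,0],0.5],[[0,0,0],[0,0,0],0.5],[[0,0,0],[0,0,0],0.5]]' 40
python3 -m pendant '[[[0,0,0],[0,0,0],0],[[0,0,0],[0,0,0],0],[[0,0,0],[0,0,0],0],[[0,0,0],[0,0,0],0],[[0,0,0],[0,0,0],0],[[0,0,0],[0,0,0],0],[[0,0,0],[0,0,0],0],[[0,0,0],[0,0,0],0]]' 40
```

```text
t: 5.37
tool_pos: [0.4484, -0.3315, 0.0154]
tool_rot: [0.029, 3.14, -0.002]
contact_force: [0.1, -0.5, 0.0]
opening: 0.0423
grip_force: 0.0
t: 6.03
tool_pos: [0.4482, -0.3317, 0.0154]
tool_rot: [0.03, 3.14, -0.002]
contact_force: [-0.6, 0.3, 5.7]
opening: 0.0116
grip_force: 41.1
```

```bash
python3 -m pendant '[[[0,0,-5],[0,0,0],0],[[0,0,-15],[0,0,0],0],[[0,0,-20],[0,0,0],0],[[0,0,-20],[0,0,0],0],[[0,10,-10],[0,0,0],0],[[2,20,0],[0,0,0],0],[[2,20,0],[0,0,0],0],[[2,25,0],[0,0,0],0],[[2,25,0],[0,0,0],0],[[2,25,0],[0,0,0],0],[[2,25,0],[0,0,0],0],[[2,25,0],[0,0,0],0]]'
python3 -m pendant '[[[2,25,0],[0,0,0],0],[[2,25,0],[0,0,0],0],[[2,25,0],[0,0,0],0],[[2,25,0],[0,0,0],0],[[2,25,0],[0,0,0],0],[[2,25,0],[0,0,0],0],[[2,25,0],[0,0,0],0],[[1,20,0],[0,0,0.05],0],[[1,15,0],[0,0,0.053],0],[[0,5,0],[0,0,0],0],[[0,0,0],[0,0,0],0],[[0,0,0],[0,0,0],0]]'
python3 - <<'E'
from h import *
print(get_obs()['t'])
w=optics.camera_model('wrist');im=optics.get_image('wrist');cv2.imwrite('pics/w3.png',im[...,::-1])
E
```

```text
t: 7.03
tool_pos: [0.4359, -0.1543, 0.0836]
tool_rot: [-0.03, -3.14, -0.001]
contact_force: [0.4, 0.1, -0.4]
opening: 0.0108
grip_force: 40.2
t: 8.03
tool_pos: [0.4259, 0.0591, 0.084]
tool_rot: [-0.189, -3.135, 0.001]
contact_force: [-0.5, -0.6, -1.0]
opening: 0.0107
grip_force: 40.2
8.0333
```

View pics/w3.png

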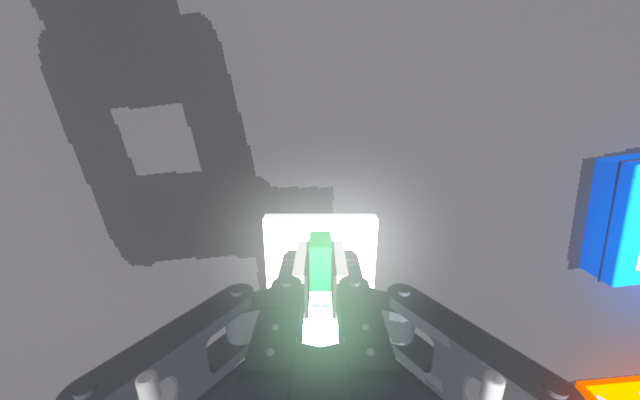

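The wrist view shows the cassette held, with its outer edge level at row 215, columns 263 to 378, centred on the tool. I'll compute its pose relative to the tool.

Run:
```python
from h import *
w=optics.camera_model('wrist');im=cv2.imread('pics/w3.png')[...,::-1].copy()
g=im.min(2)
for c in(270,290,310,330,350,370):
    col=g[195:235,c].astype(int);i=np.argmax(np.diff(col));print(c,195+i+.5,col[i:i+2],end=' ')
for r in(225,245):
    row=np.diff(g[r].astype(int));print(r,240+np.argmax(row[240:300])+.5,340+np.argmin(row[340:400])+.5)
o=get_obs();T=np.eye(4);T[:3,:3]=R.from_rotvec(o['tool_rot']).as_matrix();T[:3,3]=o['tool_pos']
for ox in(18,20,22):
  for tz in(4.4,6.4,8.4):
    a=[proj(w,(T@[ox/1e3,y,tz/1e3,1])[:3]).round(1) for y in(-.033,.033)];print(ox,tz,a)
d=np.load('viewer.npz');th,t=d['th'],d['t'];Rz=R.from_euler('z',float(th)).as_matrix()
print('viewer coords of TCP',Rz.T@(T[:3,3]-np.r_[t,0])*1000,'tool in viewer',(Rz.T@T[:3,:3]).round(4))
```

```text
270 213.5 [185 240] 290 213.5 [196 243] 310 213.5 [202 245] 330 213.5 [204 246] 350 212.5 [192 221] 370 213.5 [214 246] 225 261.5 378.5
245 263.5 377.5
18 4.4 [array([259.7, 223.7]), array([378.1, 223.7])]
18 6.4 [array([260.4, 222.4]), array([377.4, 222.4])]
18 8.4 [array([261.1, 221.1]), array([376.7, 221.1])]
20 4.4 [array([259.5, 220.4]), array([378.3, 220.3])]
20 6.4 [array([260.2, 219.1]), array([377.6, 219. ])]
20 8.4 [array([260.9, 217.8]), array([377. , 217.8])]
22 4.4 [array([259.2, 217. ]), array([378.6, 216.9])]
22 6.4 [array([260. , 215.7]), array([377.9, 215.7])]
22 8.4 [array([260.7, 214.5]), array([377.2, 214.5])]
viewer coords of TCP [-283.49361532    0.50424234   84.04226453] tool in viewer [[-1.e+00 -4.e-04 -6.e-04]
 [-4.e-04  1.e+00 -5.e-04]
 [ 6.e-04 -5.e-04 -1.e+00]]
```

```bash
python3 -m pendant '[[[0,-1,10],[0,0,0],0],[[0,0,12],[0,0,0],0],[[-5,0,0],[0,0,0],0],[[-10,0,0],[0,0,0],0],[[-10,0,0],[0,0,0],0],[[-10,0,0],[0,0,0],0],[[-10,0,0],[0,0,0],0],[[0,0,0],[0,0,0],0]]'
python3 -m pendant '[[[-5,0,0],[0,0,0],0],[[-6,0,0],[0,0,0],0],[[-6,0,0],[0,0,0],0],[[-6,0,0],[0,0,0],0],[[0,0,0],[0,0,0],0]]'
python3 -m pendant '[[[-5,0,0],[0,0,0],0],[[-6,0,0],[0,0,0],0],[[-6,0,0],[0,0,0],0],[[-6,0,0],[0,0,0],0],[[0,0,0],[0,0,0],0]]'
```

```text
t: 8.75
tool_pos: [0.4726, 0.052, 0.0627]
tool_rot: [0.193, 3.134, -0.0]
contact_force: [0.2, -0.4, -1.0]
opening: 0.0108
grip_force: 40.3
t: 9.17
tool_pos: [0.4948, 0.05, 0.0627]
tool_rot: [0.191, 3.135, -0.0]
contact_force: [0.2, -0.3, -1.0]
opening: 0.011
grip_force: 40.3
t: 9.58
tool_pos: [0.5178, 0.0472, 0.0626]
tool_rot: [0.191, 3.134, -0.0]
contact_force: [0.3, -0.0, -0.7]
opening: 0.0113
grip_force: 40.2
```

```bash
python3 -m pendant '[[[-6,0,0],[0,0,0],0],[[-8,0,0],[0,0,0],0],[[-8,0,0],[0,0,0],0],[[-8,0,0],[0,0,0],0],[[-8,0,0],[0,0,0],0],[[-8,0,0],[0,0,0],0],[[-5,0,0],[0,0,0],0],[[0,0,0],[0,0,0],0]]'
python3 -m pendant '[[[-3,0,0.5],[0,0,0],0],[[-3,0,0.5],[0,0,0],0],[[-2,0,0],[0,0,0],0],[[0,0,0],[0,0,0],0]]'
python3 - <<'E'
from h import *
d=np.load('viewer.npz');Rz=R.from_euler('z',float(d['th'])).as_matrix()
print(Rz.T@(get_obs()['tool_pos']-np.r_[d['t'],0])*1000)
E
```

```text
t: 10.25
tool_pos: [0.5684, 0.0409, 0.0625]
tool_rot: [0.192, 3.135, -0.0]
contact_force: [0.3, -0.2, -1.4]
opening: 0.0108
grip_force: 40.2
t: 10.58
tool_pos: [0.5751, 0.0401, 0.0612]
tool_rot: [0.191, 3.136, -0.0]
contact_force: [0.2, -1.5, -2.9]
opening: 0.0111
grip_force: 40.2
[-1.33223498e+02  7.12234887e-02  6.11772584e+01]
```

Now slow steps until the end stop shows in the force.

```bash
python3 -m pendant '[[[-2,0,0],[0,0,0],0],[[-1,0,0],[0,0,0],0],[[0,0,0],[0,0,0],0]]'
python3 -m pendant '[[[-1.5,0,0],[0,0,0],0],[[0,0,0],[0,0,0],0],[[0,0,0],[0,0,0],0]]'
python3 -m pendant '[[[-1.5,0,0],[0,0,0],0],[[0,0,0],[0,0,0],0],[[0,0,0],[0,0,0],0]]'
```

```text
t: 10.83
tool_pos: [0.5781, 0.0398, 0.0613]
tool_rot: [0.191, 3.136, -0.0]
contact_force: [-1.0, -1.2, -1.3]
opening: 0.0112
grip_force: 40.2
t: 11.08
tool_pos: [0.5796, 0.0396, 0.0613]
tool_rot: [0.191, 3.136, -0.0]
contact_force: [-0.4, -0.8, -1.2]
opening: 0.0111
grip_force: 40.2
t: 11.33
tool_pos: [0.5798, 0.0397, 0.061]
tool_rot: [-0.191, -3.133, -0.0]
contact_force: [-5.2, -1.1, 1.0]
opening: 0.0108
grip_force: 40.6
```

```bash
python3 -m pendant '[[[-1,0,0],[0,0,0],0],[[0,0,0],[0,0,0],0],[[0,0,0],[0,0,0],0]]'
python3 -m pendant '[[[-1,0,0],[0,0,0],0],[[0,0,0],[0,0,0],0],[[0,0,0],[0,0,0],0]]'
python3 - <<'E'
from h import *
d=np.load('viewer.npz');Rz=R.from_euler('z',float(d['th'])).as_matrix()
print(Rz.T@(get_obs()['tool_pos']-np.r_[d['t'],0])*1000)
w=optics.camera_model('wrist');im=optics.get_image('wrist');cv2.imwrite('pics/w4.png',im[...,::-1])
E
```

```text
t: 11.58
tool_pos: [0.5798, 0.0397, 0.0607]
tool_rot: [-0.191, -3.13, -0.0]
contact_force: [-8.7, -0.7, 3.1]
opening: 0.0113
grip_force: 40.8
t: 11.83
tool_pos: [0.5797, 0.0397, 0.0605]
tool_rot: [-0.19, -3.127, -0.0]
contact_force: [-12.6, 0.2, 4.8]
opening: 0.0108
grip_force: 41.1
[-128.59562328    0.21523197   60.47523419]
```

View pics/w4.png

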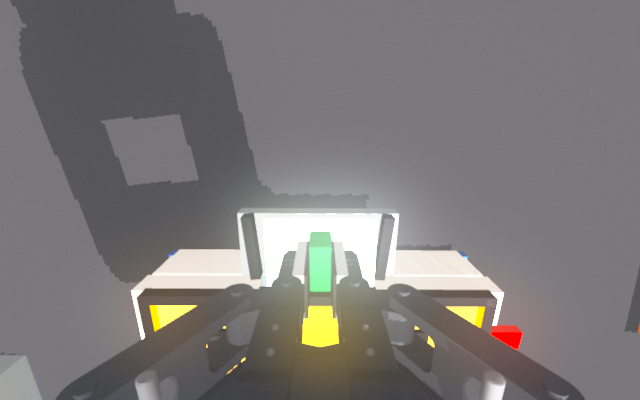

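The cassette's outer edge (row ~213) lies along the sill edge (row ~210). It is firmly on the stop, with 12 N of reaction and no motion. I'll release, rise and look again.

```bash
python3 -m pendant '[[[0,0,0],[0,0,0],0.5],[[0,0,0],[0,0,0],0.5],[[0,0,0],[0,0,0],0.5],[[0,0,0],[0,0,0],0.5],[[0,0,-5],[0,0,0],0.5],[[0,0,-15],[0,0,0],0.5],[[0,0,-25],[0,0,0],0.5],[[0,0,-30],[0,0,0],0.5],[[0,0,-30],[0,0,0],0.5],[[0,0,-20],[0,0,0],0.5],[[0,0,0],[0,0,0],0.5],[[0,0,0],[0,0,0],0.5]]'
python3 - <<'E'
from h import *
w=optics.camera_model('wrist');im=optics.get_image('wrist');cv2.imwrite('pics/w5.png',im[...,::-1]);np.save('w5.npy',w['cam_to_world']);print(get_obs()['tool_pos'])
E
```

```text
t: 12.88
tool_pos: [0.5841, 0.0392, 0.1885]
tool_rot: [0.191, 3.132, 0.0]
contact_force: [-0.3, -0.2, -1.1]
opening: 0.0428
grip_force: 0.0
[0.58296514 0.03925067 0.18635341]
```

View pics/w5.png

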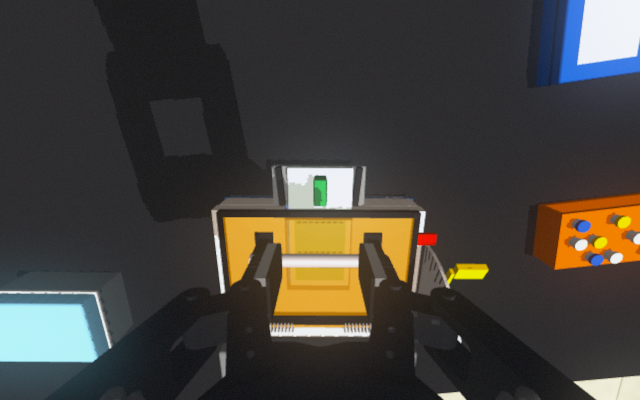

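The wrist view shows the cassette between the guides with its edge at row ~167, where the guides start. The bar is at row ~262, the red tab at (427,240) and the flag at (470,271). Next I compute flushness, the bar and the pointer angle.

Run:
```python
from h import *
im=cv2.imread('pics/w5.png')[...,::-1].copy();w=optics.camera_model('wrist');w['cam_to_world']=np.load('w5.npy')
d=np.load('viewer.npz');Rz=R.from_euler('z',float(d['th'])).as_matrix();O=np.r_[d['t'],0]
g=im.min(2).astype(int)
for c in(300,310,335,345):
    i=160+np.argmax(np.diff(g[160:175,c]));print('edge',c,i+.5,g[i-1:i+3,c],(Rz.T@(onz(w,c,i+.5,.054)-O)*1000).round(1))
for V in((-150,0,54),(-150,0,45),(-150,48,45),(-75,0,110)):print(V,proj(w,O+Rz@np.array(V)/1000).round(1))
bar=hsv(im,[0,0,140],[179,80,255],(285,358,250,275));b=blobs(bar)[0];print('bar',b,(Rz.T@(onz(w,b[1][0],b[1][1],.107)-O)*1000).round(1))
cams={'wrist':(w,im,(405,500,220,300))}
for n,r in(('side',(285,320,160,200)),('top',(265,295,170,200))):cams[n]=(optics.camera_model(n),cv2.imread(f'pics/{n}0.png')[...,::-1].copy(),r)
from scipy.optimize import minimize_scalar
for n,(m,I,r) in cams.items():
    for nm,lo,hi,y in(('red',[0,150,100],[6,255,255],110),('yel',[23,150,110],[35,255,255],134)):
        k=hsv(I,lo,hi,r)
        if n=='wrist' and nm=='yel':k[:,:457]=0
        bl=blobs(k)[0]
        f=lambda a,dz=0:np.linalg.norm(proj(m,O+Rz@(np.array([30-109*np.cos(a),y,65+109*np.sin(a)]))/1000)-bl[1])
        s=minimize_scalar(f,bounds=(-.3,1.2),method='bounded');print(n,nm,bl,'ang',round(s.x,3),'px err',round(s.fun,2))
```

```text
edge 300 167.5 [100 143 218 236] [-149.2  -18.8   54. ]
edge 310 167.5 [ 96 133 215 237] [-149.2   -8.9   54. ]
edge 335 167.5 [ 96 117 209 237] [-149.2   15.8   54. ]
edge 345 167.5 [ 92 112 206 238] [-149.1   25.7   54. ]
(-150, 0, 54) [319.  166.7]
(-150, 0, 45) [319. 165.]
(-150, 48, 45) [366.2 165. ]
(-75, 0, 110) [319. 263.]
bar (844, [321.7, 261.3], [285, 256, 73, 12]) [-75.    2.4 107. ]
wrist red (240, [426.8, 238.9], [417, 233, 21, 13]) ang 0.028 px err 0.73
wrist yel (452, [471.4, 270.9], [457, 264, 32, 16]) ang 0.447 px err 0.05
side red (19, [298.2, 187.4], [296, 186, 6, 4]) ang 0.047 px err 0.31
side yel (40, [297.6, 171.8], [294, 169, 9, 7]) ang 0.458 px err 0.32
top red (20, [282.4, 188.8], [280, 187, 6, 4]) ang 0.173 px err 0.33
top yel (40, [276.2, 183.3], [272, 179, 9, 8]) ang 0.512 px err 0.59
```

Flush to within 1 mm, and the pointer is at about 0.42 rad. Next I turn the tool 90° so the camera is on the pointer side, and go over the bar 25 mm left of its middle.

```bash
python3 -m pendant '[[[-10,5,0],[0,0,0.12],0.5],[[0,0,0],[0,0,0.12],0.5],[[0,0,0],[0,0,0.12],0.5],[[0,0,0],[0,0,0.12],0.5],[[0,0,0],[0,0,0.12],0.5],[[0,0,0],[0,0,0.12],0.5],[[0,0,0],[0,0,0.12],0.5],[[0,0,0],[0,0,0.12],0.5],[[0,0,0],[0,0,0.12],0.5],[[0,0,0],[0,0,0.12],0.5],[[0,0,0],[0,0,0.12],0.5],[[0,0,0],[0,0,0.12],0.5]]'
python3 -m pendant '[[[0,0,0],[0,0,0.12],0.5],[[5,10,0],[0,0,0.01],0.5],[[10,15,0],[0,0,0],0.5],[[5,15,0],[0,0,0],0.5],[[0,0,0],[0,0,0],0.5],[[0,0,0],[0,0,0],0.5],[[0,0,0],[0,0,0],0.5]]'
cat > rel.py <<'E'
from h import *
d=np.load('viewer.npz');Rz=R.from_euler('z',float(d['th'])).as_matrix();O=np.r_[d['t'],0];o=get_obs()
print('t',o['t'],'TCP',(Rz.T@(o['tool_pos']-O)*1000).round(1),'F',(Rz.T@o['contact_force']).round(1),'q',np.round(o['q'],2),'\n',(Rz.T@R.from_rotvec(o['tool_rot']).as_matrix()).round(3))
E
python3 rel.py
```

```text
t: 13.93
tool_pos: [0.5921, 0.0431, 0.1834]
tool_rot: [-2.216, -2.222, 0.005]
contact_force: [-0.2, -0.2, -0.5]
opening: 0.0428
grip_force: 0.0
t: 14.52
tool_pos: [0.6343, 0.058, 0.1845]
tool_rot: [-2.35, -2.082, 0.004]
contact_force: [-0.3, 0.2, -0.0]
opening: 0.0427
grip_force: 0.0
t 14.5167 TCP [-76.7  25.  184.5] F [-0.3  0.1 -0. ] q [-0.03  0.11  1.63 -0.    1.4   0.1 ] 
 [[-0.001  1.    -0.003]
 [ 1.     0.001 -0.   ]
 [-0.    -0.003 -1.   ]]
```

```bash
python3 -m pendant '[[[0,1.5,15],[0,0,0],0.5],[[0,0,25],[0,0,0],0.5],[[0,0,25],[0,0,0],0.5],[[0,0,15],[0,0,0],0.5],[[0,0,10],[0,0,0],0.5],[[0,0,6],[0,0,0],0.5],[[0,0,0],[0,0,0],0.5],[[0,0,0],[0,0,0],0.5]]'
python3 -m pendant '[[[0,0,0],[0,0,0],0],[[0,0,0],[0,0,0],0],[[0,0,0],[0,0,0],0],[[0,0,0],[0,0,0],0],[[0,0,0],[0,0,0],0],[[0,0,0],[0,0,0],0],[[0,0,0],[0,0,0],0],[[0,0,0],[0,0,0],0]]' 50
python3 rel.py
```

```text
t: 15.18
tool_pos: [0.6375, 0.0579, 0.091]
tool_rot: [2.351, 2.083, 0.001]
contact_force: [0.7, 0.4, 0.3]
opening: 0.0427
grip_force: 0.0
t: 15.85
tool_pos: [0.6372, 0.058, 0.0918]
tool_rot: [2.352, 2.083, 0.0]
contact_force: [-3.7, 0.3, 5.4]
opening: 0.0097
grip_force: 48.9
t 15.85 TCP [-73.7  25.4  91.8] F [-3.7 -0.2  5.4] q [-0.03  0.21  1.69  0.    1.25  0.1 ] 
 [[-0.001  1.     0.   ]
 [ 1.     0.001  0.   ]
 [ 0.     0.    -1.   ]]
```

Held, but the bar sits low in the pads. I'll reopen, go 7 mm deeper and close again.

```bash
python3 -m pendant '[[[0,0,0],[0,0,0],0.4],[[0,0,0],[0,0,0],0.4],[[0,0,0],[0,0,0],0.4],[[0,-1,4],[0,0,0],0.4],[[0,0,4],[0,0,0],0.4],[[0,0,0],[0,0,0],0.4],[[0,0,0],[0,0,0],0.4]]'
python3 -m pendant '[[[0,0,0],[0,0,0],0],[[0,0,0],[0,0,0],0],[[0,0,0],[0,0,0],0],[[0,0,0],[0,0,0],0],[[0,0,0],[0,0,0],0],[[0,0,0],[0,0,0],0],[[0,0,0],[0,0,0],0],[[0,0,0],[0,0,0],0]]' 50
python3 rel.py
```

```text
t: 16.43
tool_pos: [0.6355, 0.058, 0.0814]
tool_rot: [-2.351, -2.082, 0.002]
contact_force: [0.1, 0.1, -0.2]
opening: 0.0343
grip_force: 0.0
t: 17.1
tool_pos: [0.6373, 0.0579, 0.0826]
tool_rot: [2.35, 2.081, 0.004]
contact_force: [5.1, -0.1, -2.5]
opening: 0.0108
grip_force: 48.6
t 17.1 TCP [-73.7  25.2  82.6] F [ 5.1  0.5 -2.5] q [-0.03  0.22  1.69 -0.    1.23  0.1 ] 
 [[-0.     1.     0.003]
 [ 1.     0.     0.   ]
 [ 0.     0.003 -1.   ]]
```

```bash
python3 -m pendant '[[[0,2.1,-5.2],[0,0,0],0],[[0,2.3,-5.1],[0,0,0],0],[[0,2.6,-5],[0,0,0],0],[[0,2.8,-4.8],[0,0,0],0],[[0,3.1,-4.7],[0,0,0],0],[[0,3.3,-4.5],[0,0,0],0],[[0,0,0],[0,0,0],0],[[0,0,0],[0,0,0],0]]'
python3 -m pendant '[[[0,3.6,-4.3],[0,0,0],0],[[0,0,0],[0,0,0],0],[[0,0,0],[0,0,0],0],[[0,0,0],[0,0,0],0]]'
python3 rel.py
python3 - <<'E'
from h import *
w=optics.camera_model('wrist');im=optics.get_image('wrist');s=optics.get_image('side')
cv2.imwrite('pics/w6.png',im[...,::-1]);cv2.imwrite('pics/s6.png',s[...,::-1]);np.save('w6.npy',w['cam_to_world'])
a=cv2.resize(im,(640,400));b=cv2.resize(s[150:240,285:395],(244,200));c=np.zeros((600,640,3),np.uint8);c[:400]=a;c[400:,:244]=b;cv2.imwrite('pics/m6.png',c[...,::-1])
E
```

```text
t: 17.77
tool_pos: [0.6511, 0.0561, 0.1103]
tool_rot: [-2.35, -2.082, 0.004]
contact_force: [0.7, -0.5, -11.0]
opening: 0.0103
grip_force: 48.6
t: 18.1
tool_pos: [0.6551, 0.0556, 0.1158]
tool_rot: [-2.351, -2.082, 0.002]
contact_force: [-3.2, 0.1, -8.5]
opening: 0.0102
grip_force: 48.8
t 18.1 TCP [-55.7  25.1 115.8] F [-3.2 -0.2 -8.5] q [-0.03  0.22  1.63 -0.    1.3   0.09] 
 [[-0.001  1.    -0.002]
 [ 1.     0.001 -0.   ]
 [-0.    -0.002 -1.   ]]
```

View pics/m6.png

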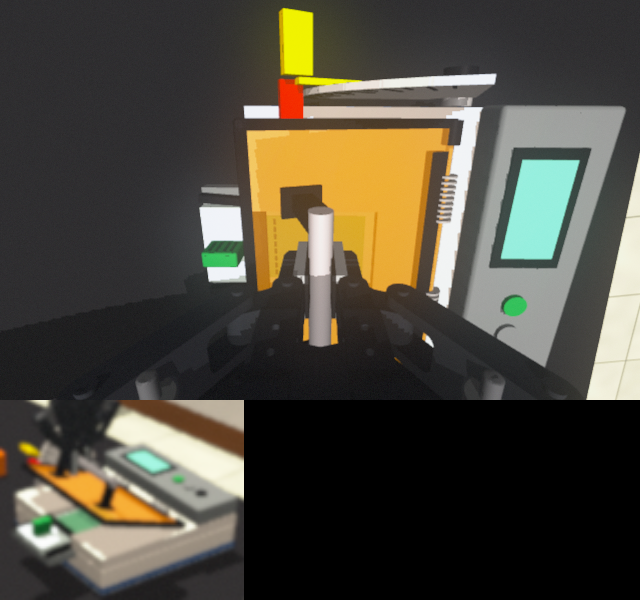

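The wrist view shows the red tab at cols 279-303, rows 80-118, and the yellow flag at cols 281-313, rows 10-77. The tab is slightly short of the flag. The side inset shows the hood up and the cassette still in place. Next I get edge-based angles for both.

```bash
cat > ang.py <<'E'
from h import *
from scipy.optimize import brentq
d=np.load('viewer.npz');Rz=R.from_euler('z',float(d['th'])).as_matrix();O=np.r_[d['t'],0]
def pt(a,r,n,y):  # box point at angle a
    return O+Rz@np.array([30-r*np.cos(a)+n*np.sin(a),y,65+r*np.sin(a)+n*np.cos(a)])/1000
def edges(k,axis):
    # axis 0: per column first/last row; returns along, lo, hi
    out=[]
    for i in range(k.shape[1-axis] if axis==0 else k.shape[0]):
        j=np.where(k[:,i] if axis==0 else k[i])[0]
        if len(j)>=4:out.append((i,j[0]-.5,j[-1]+.5))
    out=np.array(out);n=len(out);return out[int(n*.2):int(np.ceil(n*.8))]
def solve(m,E,axis,r,n,which,y0,y1):
    def f(a):
        p=np.array([proj(m,pt(a,r,n,y)) for y in(y0,y1)]);al,ac=(p[:,0],p[:,1]) if axis==0 else (p[:,1],p[:,0])
        L=ac[0]+(E[:,0]-al[0])*(ac[1]-ac[0])/(al[1]-al[0]);return np.mean(L-E[:,which])
    try:return round(brentq(f,-.25,.9),3)
    except ValueError:return None
RED=([0,150,70],[7,255,255]);YEL=([24,150,90],[35,255,255])
def run(im,m,axis,roiR,roiY,en,shutn):
    for nm,(lo,hi),roi,h,y0,y1 in(('red',RED,roiR,6,102,120),('yel',YEL,roiY,7,121,147)):
        E=edges(hsv(im,lo,hi,roi),axis);print(nm,len(E),E[:,1:].mean(0).round(2),[ (n,solve(m,E,axis,109+s*h,n,w,y0,y1)) for s,n,w in en])
E
python3 - <<'E'
from ang import *
w=optics.camera_model('wrist')
for n,rr,ry,ax,en in(('w5',(417,440,230,250),(459,490,262,284),0,[(1,-3,1),(-1,3,2)]),('w6',(270,310,82,115),(270,320,12,74),1,[(1,3,1),(-1,3,2),(-1,-3,2)])):
    w['cam_to_world']=np.load(n+'.npy');print(n);run(cv2.imread(f'pics/{n}.png')[...,::-1].copy(),w,ax,rr,ry,en,0)
w['cam_to_world']=np.load('w1.npy');print('w1');run(cv2.imread('pics/w1.png')[...,::-1].copy(),w,0,(376,391,210,226),(399,425,228,250),[(1,-3,1),(-1,3,2)],0)
E
```

```text
w5
red 12 [231.75 245.08] [(-3, 0.027), (3, 0.027)]
yel 19 [263.34 279.5 ] [(-3, 0.446), (3, 0.459)]
w6
red 21 [277.74 302.98] [(3, None), (3, 0.381), (-3, 0.439)]
yel 38 [278.87 313.5 ] [(3, None), (3, 0.485), (-3, 0.544)]
w1
red 10 [213.2 222.4] [(-3, 0.041), (3, 0.032)]
yel 13 [231.58 243.5 ] [(-3, 0.442), (3, 0.461)]
```

```bash
python3 -m pendant '[[[0,2.9,-3.4],[0,0,0],0],[[0,2.9,-3.1],[0,0,0],0],[[0,0,0],[0,0,0],0],[[0,0,0],[0,0,0],0],[[0,0,0],[0,0,0],0]]'
cat > cmp.py <<'E'
from ang import *
import sys
n=sys.argv[1];w=optics.camera_model('wrist');im=optics.get_image('wrist');np.save(n+'.npy',w['cam_to_world']);cv2.imwrite(f'pics/{n}.png',im[...,::-1])
s=optics.get_image('side');cv2.imwrite(f'pics/{n}s.png',s[...,::-1])
kr=hsv(im,*RED,(250,330,20,130));ky=hsv(im,*YEL,(250,330,0,110));print(blobs(kr,20)[:1],blobs(ky,20)[:1])
b=blobs(kr,20)[0][2];c=blobs(ky,20)[0][2]
run(im,w,1,(250,330,b[1]+2,b[1]+b[3]-2),(270,322,c[1]+2,c[1]+c[3]-6),[(-1,3,2),(-1,-3,2)],0)
for nm,a in(('red',RED),('yel',YEL)):print('side',nm,blobs(hsv(s,*a,(285,320,150,200)))[:2])
E
python3 cmp.py w7; python3 rel.py
```

```text
t: 18.62
tool_pos: [0.6614, 0.0548, 0.1236]
tool_rot: [2.352, 2.083, -0.001]
contact_force: [-6.8, -1.1, -4.0]
opening: 0.0105
grip_force: 48.9
[(934, [283.5, 99.6], [271, 78, 27, 41])] [(2309, [286.9, 50.4], [267, 14, 63, 73])]
red 23 [271.33 297.11] [(3, 0.457), (-3, 0.515)]
yel 39 [269.5 300.5] [(3, 0.486), (-3, 0.545)]
side red []
side yel [(26, [296.9, 170.9], [294, 169, 8, 5])]
t 18.7167 TCP [-49.4  25.1 123.6] F [-6.3 -1.5 -4.6] q [-0.03  0.23  1.61 -0.    1.31  0.09] 
 [[-0.001  1.    -0.   ]
 [ 1.     0.001 -0.   ]
 [-0.    -0.    -1.   ]]
```

```bash
cat > gap.py <<'E'
from ang import *
import sys
n=sys.argv[1];w=optics.camera_model('wrist');w['cam_to_world']=np.load(n+'.npy');im=cv2.imread(f'pics/{n}.png')[...,::-1].copy()
H=im.astype(int);cl={'red':H[...,0]-np.maximum(H[...,1],H[...,2]),'yel':np.minimum(H[...,0],H[...,1])-H[...,2]}
kr=hsv(im,*RED,(250,330,20,130));ky=hsv(im,*YEL,(250,330,0,110))
b=blobs(kr,20)[0][2];c=blobs(ky,20)[0][2]
rows={'red':(b[1]+3,b[1]+b[3]-4),'yel':(c[1]+4,b[1]-14)}
g=b[1]-1;res={}
for nm in('red','yel'):
    S=cl[nm];r0,r1=rows[nm];out=[]
    for r in range(r0,r1):
        s=S[r,250:335].astype(float)
        mx=np.percentile(s,88);j=np.where(s>mx/2)[0];l,h=j[0],j[-1]
        L=l-(s[l]-mx/2)/(s[l]-s[l-1]) if l else l;Hh=h+(s[h]-mx/2)/(s[h]-s[h+1]);out.append((r,250+L,250+Hh))
    out=np.array(out);f=[np.polyfit(out[:,0],out[:,i],1) for i in(1,2)];rs=[np.std(out[:,i]-np.polyval(f[i-1],out[:,0])) for i in(1,2)]
    res[nm]=[np.polyval(q,g) for q in f];print(nm,r0,r1,'slopes',[round(q[0],3) for q in f],'at gap',np.round(res[nm],2),'rms',np.round(rs,2))
print('mid diff yel-red',np.mean(res['yel'])-np.mean(res['red']),'width ratio',np.diff(res['yel'])/np.diff(res['red']))
for a in(.35,.40,.45,.5):
    print(a,'mid tab',np.round(np.mean([proj(w,pt(a,r,3,120.5)) for r in(103,115)],0),2),'L,R tab',[proj(w,pt(a,r,3,120.5))[0].round(1) for r in(115,103)],'flag',[proj(w,pt(a,r,3,120.5))[0].round(1) for r in(116,102)])
E
python3 gap.py w6; python3 gap.py w7
```

```text
red 81 115 slopes [np.float64(0.044), np.float64(0.161)] at gap [277.77 298.48] rms [0.29 1.99]
yel 12 64 slopes [np.float64(0.03), np.float64(0.003)] at gap [280.55 312.76] rms [0.13 0.12]
mid diff yel-red 8.534824593858048 width ratio [1.55494247]
0.35 mid tab [288.72  74.81] L,R tab [np.float64(276.9), np.float64(300.5)] flag [np.float64(274.9), np.float64(302.4)]
0.4 mid tab [292.02  73.47] L,R tab [np.float64(280.0), np.float64(304.0)] flag [np.float64(278.0), np.float64(305.9)]
0.45 mid tab [296.12  72.06] L,R tab [np.float64(284.0), np.float64(308.2)] flag [np.float64(281.9), np.float64(310.2)]
0.5 mid tab [301.08  70.59] L,R tab [np.float64(288.9), np.float64(313.3)] flag [np.float64(286.8), np.float64(315.2)]
red 81 115 slopes [np.float64(0.056), np.float64(0.258)] at gap [270.76 290.08] rms [0.15 2.99]
yel 18 64 slopes [np.float64(0.041), np.float64(0.02)] at gap [269.89 300.72] rms [0.14 0.1 ]
mid diff yel-red 4.882499546333349 width ratio [1.59625056]
0.35 mid tab [278.03  76.67] L,R tab [np.float64(266.7), np.float64(289.4)] flag [np.float64(264.7), np.float64(291.2)]
0.4 mid tab [280.82  75.47] L,R tab [np.float64(269.3), np.float64(292.4)] flag [np.float64(267.3), np.float64(294.2)]
0.45 mid tab [284.34  74.21] L,R tab [np.float64(272.7), np.float64(296.0)] flag [np.float64(270.6), np.float64(297.9)]
0.5 mid tab [288.64  72.89] L,R tab [np.float64(276.9), np.float64(300.4)] flag [np.float64(274.8), np.float64(302.3)]
```

Run:
```python
from ang import *
for n in('w6','w7'):
    im=cv2.imread(f'pics/{n}.png')[...,::-1].copy()
    for nm,c,roi in(('red',RED,(250,330,70,125)),('yel',YEL,(250,345,0,95))):
        k=hsv(im,*c,roi);print(n,nm,[(r,int(np.where(k[r])[0][0]),int(np.where(k[r])[0][-1])) for r in range(0,125,3) if k[r].any()])
    for r in(60,70,74,76,78,84,95,110):print(r,'|'.join('%d,%d,%d'%tuple(im[r,c]) for c in range(290,308,2)))
```

```text
w6 red [(78, 280, 280), (81, 278, 292), (84, 278, 293), (87, 278, 302), (90, 278, 302), (93, 278, 302), (96, 278, 303), (99, 278, 303), (102, 278, 303), (105, 279, 303), (108, 280, 302), (111, 280, 302), (114, 280, 302), (117, 280, 302)]
w6 yel [(9, 281, 296), (12, 278, 312), (15, 279, 313), (18, 279, 313), (21, 279, 313), (24, 279, 313), (27, 279, 313), (30, 279, 313), (33, 279, 313), (36, 279, 313), (39, 279, 313), (42, 279, 313), (45, 280, 313), (48, 279, 313), (51, 280, 313), (54, 280, 313), (57, 280, 313), (60, 280, 313), (63, 280, 313), (66, 280, 313), (69, 280, 313), (72, 280, 313), (75, 281, 312), (78, 295, 334), (81, 296, 344), (84, 301, 330)]
60 241,243,0|242,243,0|241,243,0|240,243,0|241,242,0|242,243,0|241,243,0|241,243,0|241,243,0
70 241,243,0|242,244,0|240,242,0|241,242,0|241,243,0|241,243,0|242,242,0|241,243,0|241,242,0
74 155,140,0|177,170,0|176,167,0|197,193,0|197,194,0|211,206,0|208,205,0|222,219,0|228,227,0
76 83,74,46|88,78,45|89,77,43|92,82,40|126,112,15|143,137,0|128,119,1|123,110,7|115,99,22
78 78,70,50|80,72,51|93,83,41|199,160,0|218,184,0|242,242,0|241,242,0|
[... 951 characters left out ...]
|240,242,0|241,242,0|170,170,0|74,69,48|77,71,49|73,68,46
70 240,242,0|241,242,0|240,241,0|240,242,0|240,242,0|177,178,0|78,70,51|72,66,45|74,68,48
74 241,242,0|240,242,0|240,241,0|240,241,0|241,242,0|183,184,0|77,70,49|79,68,49|76,68,47
76 206,204,0|216,213,0|222,219,0|230,230,0|230,230,0|173,171,0|77,69,50|77,70,49|75,67,50
78 139,134,0|143,136,0|116,105,19|118,107,24|88,76,40|77,68,49|80,71,51|80,73,52|78,69,50
84 240,242,0|241,242,0|240,242,0|242,243,0|241,242,0|241,242,0|240,241,0|240,241,0|241,242,0
95 244,42,0|244,42,0|244,43,0|244,41,0|127,113,102|118,106,92|100,87,73|78,65,46|76,63,43
110 244,38,0|244,37,0|244,38,0|244,40,0|220,183,169|215,197,182|216,197,181|217,198,181|215,195,178
```

```bash
python3 -m pendant '[[[0,0.8,-0.7],[0,0,0],0],[[0,0,0],[0,0,0],0],[[0,0,0],[0,0,0],0],[[0,0,0],[0,0,0],0],[[0,0,0],[0,0,0],0],[[0,0,0],[0,0,0],0]]'
python3 cmp.py w8; python3 rel.py
python3 - <<'E'
from ang import *
n='w8';w=optics.camera_model('wrist');im=cv2.imread('pics/w8.png')[...,::-1].copy().astype(int)
k=hsv(im.astype(np.uint8),*RED,(250,330,20,130));b=blobs(k,20)[0][2];g=b[1]-1
def ed(S,r0,r1):
    o=[]
    for r in range(r0,r1):
        s=S[r,240:335].astype(float);mx=240*.5+0;j=np.where(s>100)[0];l,h=j[0],j[-1]
        o.append((r,240+l-(s[l]-100)/(s[l]-s[l-1]),240+h+(s[h]-100)/(s[h]-s[h+1])))
    o=np.array(o);f=[np.polyfit(o[:,0],o[:,i],1) for i in(1,2)];print('rms',[np.std(o[:,i+1]-np.polyval(f[i],o[:,0])).round(2) for i in(0,1)]);return [np.polyval(q,g) for q in f]
for nn in('w6','w7','w8'):
    im=cv2.imread(f'pics/{nn}.png')[...,::-1].astype(int);w['cam_to_world']=np.load(nn+'.npy')
    t=ed(im[...,0]-np.maximum(im[...,1],im[...,2]),89,114);y=ed(np.minimum(im[...,0],im[...,1])-im[...,2],22,70)
    s=(proj(w,pt(.45,109,3,120))-proj(w,pt(.4,109,3,120)))[0]/.05
    print(nn,np.round(t+y,2),'mid->drad',(np.mean(y)-np.mean(t))/s,'width ratio/1.167',np.diff(y)/np.diff(t)/1.1667)
E
```

```text
t: 19.22
tool_pos: [0.6618, 0.0548, 0.124]
tool_rot: [-2.351, -2.083, 0.002]
contact_force: [-6.8, -0.5, -3.8]
opening: 0.0106
grip_force: 48.8
[(936, [283.3, 99.6], [271, 78, 27, 41])] [(2290, [286.2, 50.6], [267, 14, 63, 73])]
red 23 [270.93 296.93] [(3, 0.464), (-3, 0.522)]
yel 39 [269.5 299.5] [(3, 0.484), (-3, 0.542)]
side red []
side yel [(25, [296.7, 170.8], [294, 169, 7, 5])]
t 19.3167 TCP [-48.9  25.1 124.1] F [-6.5 -1.6 -4.7] q [-0.03  0.23  1.61 -0.    1.31  0.09] 
 [[-0.001  1.    -0.001]
 [ 1.     0.001 -0.   ]
 [-0.    -0.001 -1.   ]]
rms [np.float64(0.23), np.float64(0.25)]
rms [np.float64(0.12), np.float64(0.01)]
w6 [278.42 302.41 280.46 312.84] mid->drad 0.07549118006854588 width ratio/1.167 [1.15752323]
rms [np.float64(0.14), np.float64(0.11)]
rms [np.float64(0.13), np.float64(0.11)]
w7 [270.81 296.89 269.78 300.75] mid->drad 0.019928656443633033 width ratio/1.167 [1.01801019]
rms [np.float64(0.12), np.float64(0.1)]
rms [np.float64(0.12), np.float64(0.05)]
w8 [270.1  296.58 269.16 299.75] mid->drad 0.015902823683858192 width ratio/1.167 [0.98991661]
```

```bash
python3 -m pendant '[[[0,0.5,-0.5],[0,0,0],0],[[0,0,0],[0,0,0],0],[[0,0,0],[0,0,0],0],[[0,0,0],[0,0,0],0],[[0,0,0],[0,0,0],0],[[0,0,0],[0,0,0],0],[[0,0,0],[0,0,0],0],[[0,0,0],[0,0,0],0],[[0,0,0],[0,0,0],0],[[0,0,0],[0,0,0],0]]'
python3 cmp.py w9; python3 rel.py
python3 -c "
from station import ctrl;print(ctrl.finish_job())"
```

```text
t: 20.15
tool_pos: [0.6621, 0.0547, 0.1244]
tool_rot: [-2.351, -2.083, 0.003]
contact_force: [-7.0, -1.0, -4.6]
opening: 0.0104
grip_force: 48.8
[(926, [283.2, 99.8], [271, 78, 27, 41])] [(2287, [285.7, 50.8], [266, 14, 64, 73])]
red 23 [270.8  296.72] [(3, 0.468), (-3, 0.526)]
yel 39 [269.5  299.29] [(3, 0.488), (-3, 0.546)]
side red []
side yel [(25, [296.7, 170.8], [294, 169, 7, 5])]
t 20.25 TCP [-48.6  25.1 124.4] F [-7.  -1.4 -4.8] q [-0.03  0.23  1.6  -0.    1.31  0.09] 
 [[-0.001  1.    -0.002]
 [ 1.     0.001 -0.   ]
 [-0.    -0.002 -1.   ]]
the job is handed in; nothing more can be done
None
```

Job handed in at 20 s: the cassette is home on the stop and within about 1 mm of flush with the sill edge, and the arm is still holding the hood at about 0.43 rad, level with the pointer to within roughly 0.02 rad by my measurements.

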